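# Peel a board tray off the nest and hold it out over the mat

### The arm

A 7-joint arm with a two-finger parallel gripper is mounted at the origin on the work surface. World frame = base frame: x ahead of the robot, y to its left, z up, the work surface at z = 0. Lengths are in m, angles in rad, forces in N, time in s.
With the tool pointing down it reaches from about 0.4 to 0.875 m from the base axis. Payload 19.3 kg.
Tool frame: the origin (TCP) lies midway between the tips of the shut fingers; the grasp point (between the pads) lies 19 mm behind it (bot.pinch_z is the distance from the TCP to the grasp point, in m); z points along the fingers, y is the line along which they close (so a half turn about z gives the same grasp; the last joint's range is limited). The gripper opens to 85 mm and grips with 20 to 120 N. Pads are 22 mm wide; open, the fingers measure 114 mm over their backs; the gripper's body (76 mm by 85 mm) begins 54 mm behind the grasp point. The pads swing forward as they close: fully open they stand 13 mm farther back than shut.
Start: joints at [-1.343, 0.521, -0.036, 1.599, 0.021, 1.021, -0.113], TCP at [0.183, 0.597, 0.195] pointing down, gripper open.
Joint ranges: [-2.91, 2.91], [-0.3, 2.13], [-1.5, 1.42], [0.17, 2.43], [-1.26, 4.41], [0.16, 1.93], [-2.52, 2.52]. Speed limits (rad/s): [1.89, 1.89, 2.39, 2.39, 3.01, 3.01, 3.01].

### API

Orientations are given as [roll, pitch, yaw] about the fixed x, y, z axes, in that order (R = Rz(yaw) Ry(pitch) Rx(roll)).
In Python, from workcell import observe, viewer, bot gives the robot as it stands. The module is installed in compiled form; this text tells all that it offers.
- The arm moves only by the tool play_rows, never from a script. Its argument "motion" is a list of rows, each a list of 7 numbers: the shift along the tool's x, y, z in cm, then the turn, a rotation vector about the tool's x, y, z in rad, then the opening, from -1 (shut) to 1 (fully open), so that 0 is half open. A call has exactly 5 rows; each row is the pose to reach, as a shift and turn from the pose commanded when the call began, along the tool's axes at that moment; what a row does not reach only later rows make up. A row lasts 1/10 s, in which the tool goes at most 50 mm and 8.59 degrees, less where a joint would pass 70% of its speed; a pose out of reach is approached as far as the arm can. A call with a gripper value outside its range is refused whole. The fingers move at their own pace and stop on an object; "squeeze" is the grip in N (left out, the last holds). Time passes only in rows, so rows that repeat a pose let the fingers close, or fill a call up. It gives the time, the measured TCP pose, the force, the opening and the grip force at its end, in the units of the state.
- observe(): the state, without advancing time (a new reading comes with each control period).
- viewer.grab_frame(name): name is "side" or "top"; returns (picture, depth): 480x640x3 uint8, red, green, blue; 480x640 float32, m along the optical axis (not along the pixel's ray), 0 where there is no reading.
- viewer.camera_info(name): a dict with "fx", "fy", "cx", "cy" (pixels), "R" (3x3) and "t" (3): a world point X has camera coordinates R X + t. Camera axes: x right, y down, z forward; pixel columns grow to the right and rows downward; lengths in m; the calibration is good to about 2 mm. A picture is of the moment at which its call begins. camera_info takes no time and is no camera call.
- bot.job_done(): hands the job in; it is judged then, once.
The state is a dict: "clock": time; "qpos": joint angles; "qd": joint speeds; "joint_efforts": joint torques, N m; "position": TCP position; "tool_rot": TCP orientation; "force": force on the tool from outside, world axes, zero at the start; "moment": the same for the moment, N m; "grip_width": finger opening in m; "finger_force": force on a finger pad.
Only numpy, scipy, OpenCV 4.12 (cv2) and the standard library are available. Lean on these libraries where they do the work, as an engineer would, in place of code of your own. Each camera call takes 0.05 s, during which the arm holds its last target. There are 200 camera calls.

### The job

Fold the blue-grey tote's front flap all the way down, then take just the top black tray off the sticky nest inside: peel it by lifting one of its front corners well up (about 3 or 4 cm) while the diagonally opposite corner stays down and the other front corner rises much less, leaving the other trays in the tote. Bring the tray open side up over the middle of the blue mat and finish holding it there in the gripper, still and level, about 15 cm above the bench, for the boards to be laid in; the program ends while holding it, the flap stays down, and the boards and tools lying about are left alone.

Things in the scene. Friction and masses are not known exactly. Their poses are not given: they have to be found in the camera images.
- tray_center (a point): centre, half-way up (16 mm above the underside), of the top tray: empty black formed-plastic tray, rigid, 150 mm (x, near to far) x 250 mm (y) x 32 mm high, 0.11 kg, open upwards. Round its top runs a rim 10 mm wide, 14 mm deep, both faces upright, outer face on the 150 x 250 outline; just inside, 14 mm below the rim's top, a ledge runs in 4 mm, then walls slope down to the floor
- tray: the same tray, origin in the middle of its underside. Nested in the trays below, rims 16 mm apart, outer faces flush. Six snap buttons round its foot hold it: each lets go with about 0.7 N once its place has risen 5 mm. A level pull needs about 4 N plus its weight and may carry the nest along; lifting a corner frees them one by one: the tray tips as a whole about the opposite corner
- corner_near_left (a point): outer corner of the tray's rim, top edge, on the flap side (-x of the tray), left (+y)
- corner_near_right (a point): outer corner of the tray's rim, top edge, on the flap side, right (-y)
- corner_far_left (a point): outer corner of the tray's rim, top edge, away from the flap, left
- corner_far_right (a point): outer corner of the tray's rim, top edge, away from the flap, right
- nest: the rest of the nest: four more such trays stuck together, loose in the tote, 0.42 kg or a little more or less, 80 mm high, same outline; origin in the middle of its underside, axes parallel to the tray's. The top tray's underside lies 64 mm and its rim's top 96 mm above this origin
- tote: blue-grey plastic tote, fixed, 200 mm (x) x 300 mm (y) x 120 mm high, walls 5 mm, floor 6 mm, open on top; origin in the middle of its underside, the flap side faces its -x, roughly towards the robot. The nest stands about in its middle, 20 mm from the walls, the top tray's rim 102 mm above the bench
- flap (a joint): angle of the tote's front flap, hinged along its lower edge: 0 = upright (shut), grows as its top comes out towards the robot and down; 1.52 = folded down, level, at its stop. No latch, light hinge friction (0.03 N m), 0.18 kg: past about 0.5 rad it sinks open by itself
- flap_lip (a point): middle of the lip along the flap's top edge: 15 mm thick (across, near to far, when shut), 14 mm deep, 254 mm long; the point lies at mid-thickness, 7 mm below its top edge (the top edge is 120 mm above the bench when shut)
- flap_hinge (a point): middle of the flap's hinge line, 14 mm above the bench, 99 mm straight below the lip when shut; the line runs along the tote's y
- mat: blue silicone work mat, fixed flat on the bench, 200 mm (x) x 290 mm (y) x 4 mm; origin in the middle of its underside
- board_1: green circuit board, 60 x 80 mm, parts up to 13 mm high, loose on the mat; origin in the middle of its underside
- board_2: the other green circuit board, same size, loose on the mat
- driver: small screwdriver with red handle, 160 mm long, lying on the mat near its far edge
- tape_roll: amber tape roll lying flat, 68 mm across, 24 mm high, loose on the bench
- multimeter: orange multimeter lying on its back, 180 x 88 x 48 mm, loose on the bench
- solder_spool: aluminium-coloured solder spool, 54 mm across, 46 mm high, loose on the bench
- cleaner_bottle: blue bottle with white cap, 52 mm across, 130 mm high, loose on the bench

How it is judged:
On the way, in this order (a step that is already met when the one before it is completed fails the run):
1. the tote's front flap is folded down (value of joint flap above 1.4 rad), for 0.2 s.
2. one front corner of the top tray is lifted at least 25 mm off its nested place while the diagonally opposite corner has risen less than 12 mm and the other front corner less than 18 mm (((z of corner_near_left in the frame of nest above 0.121 m and z of corner_far_right in the frame of nest below 0.108 m and z of corner_near_right in the frame of nest below 0.114 m) or (z of corner_near_right in the frame of nest above 0.121 m and z of corner_far_left in the frame of nest below 0.108 m and z of corner_near_left in the frame of nest below 0.114 m))), for 0.1 s.
At the end, for the whole second after the job is handed in: the fingers hold the tray: middle within 50 mm of the mat's middle, 100 to 220 mm above the bench, open side up, within 15 degrees of level, still; flap down (over 1.4 rad); other trays standing in the tote, raised under 10 mm, within 35 mm of its middle; no bystander moved 25 mm (horizontal distance between tray_center and mat below 0.05 m and height (world z) of tray_center between 0.1 and 0.22 m and angle between tray_center's own z axis and vertical below 0.26 rad and linear speed of tray below 0.03 m/s and contact force between tray and the fingers above 0.5 N and value of joint flap above 1.4 rad and z of nest in the frame of tote below 0.016 m and horizontal distance between nest and tote below 0.035 m and angle between nest's own z axis and vertical below 0.1 rad and distance of each of board_1, board_2, driver, tape_roll, multimeter, solder_spool, cleaner_bottle from where it was at the start of the episode below 0.025 m); the arm keeps its last pose, push and grip.
It fails at once if the other trays are lifted by more than 20 mm or tipped along with the top one (z of nest in the frame of tote above 0.026 m or angle between nest's own z axis and vertical above 0.2 rad).
It fails at once if a circuit board on the mat or the screwdriver is pushed about (25 mm or more) (distance of any of board_1, board_2, driver from where it was at the start of the episode above 0.025 m).
It fails at once if the tape roll, multimeter, solder spool or bottle is pushed about (25 mm or more) (distance of any of tape_roll, multimeter, solder_spool, cleaner_bottle from where it was at the start of the episode above 0.025 m).
It also fails if it takes over 61 s, if anything falls off the work surface, if the arm or the gripper's body presses on something with over 40 N, if the wrist force passes 120 N, or if a joint passes its speed limit or range.

## Working session

There is one attempt and no reset: what is moved stays moved. The work goes in short steps, Python scripts to look and compute and a tool call to move; the robot and the scene stay as the last step left them, time stands still between calls to the robot, and variables do not carry over. Pictures are saved under pics/ and viewed, at most 10 in all, crops included, and the job is handed in when it is done.

Besides the shell and the picture viewer there is one more tool, called after "Request:" as name(argument=value, ...), one argument or row to a line, values as JSON. play_rows: Moves the arm, as the interface text tells. Its arguments: {"type":"object","properties":{"motion":{"type":"array"},"squeeze":{"type":"number"}},"required":["motion"]}

```bash
mkdir -p pics
python3 - <<'E'
from workcell import observe, viewer, bot
import cv2,numpy as np
s=observe();print({k:np.round(v,3).tolist() for k,v in s.items()},bot.pinch_z)
for n in("side","top"):
    p,d=viewer.grab_frame(n);cv2.imwrite(f"pics/{n}0.png",p[:,:,::-1]);np.save(f"pics/{n}0.npy",d)
    c=viewer.camera_info(n);print(n,c)
E
```

```text
{'clock': 0.0, 'qpos': [-1.343, 0.522, -0.036, 1.6, 0.021, 1.021, -0.113], 'qd': [-0.001, -0.001, -0.001, -0.002, -0.001, 0.001, 0.0], 'joint_efforts': [0.001, -92.711, 1.98, -36.994, 0.018, 0.008, -0.0], 'position': [0.183, 0.597, 0.195], 'tool_rot': [-3.141, 0.0, 2.844], 'force': [-0.427, 0.68, 0.159], 'moment': [-0.002, 0.044, 0.026], 'finger_force': 0.0, 'grip_width': 0.085} 0.0187
side {'fx': 559.9999161697025, 'fy': 559.9999161697025, 'cx': 314.7255198613764, 'cy': 233.71763942754268, 'R': array([[ 0.93071018, -0.36564455,  0.0090902 ],
       [-0.26835567, -0.69953658, -0.66229435],
       [ 0.24852325,  0.61396469, -0.7491886 ]]), 't': array([-0.51602361,  0.19982859,  1.40400726])}
top {'fx': 609.76547105575, 'fy': 609.76547105575, 'cx': 319.4681505221183, 'cy': 234.2729428011899, 'R': array([[ 0.00277636, -0.99974475,  0.02242168],
       [-0.99342804, -0.00532304, -0.11433458],
       [ 0.11442475, -0.02195689, -0.99318924]]), 't': array([-0.03447115,  0.54311269,  1.67942091])}
```

View pics/top0.png

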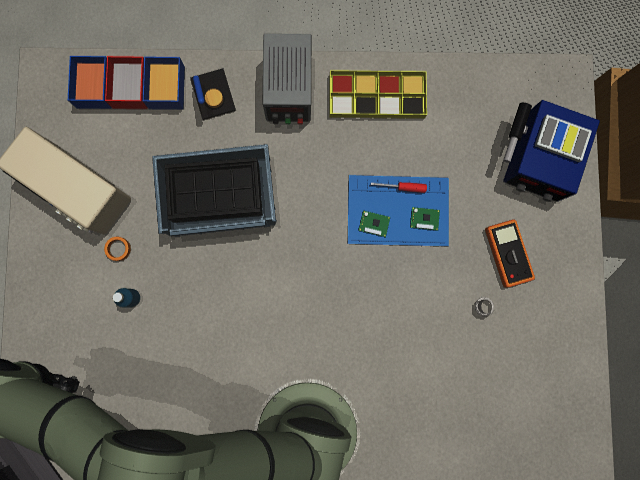

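View pics/side0.png

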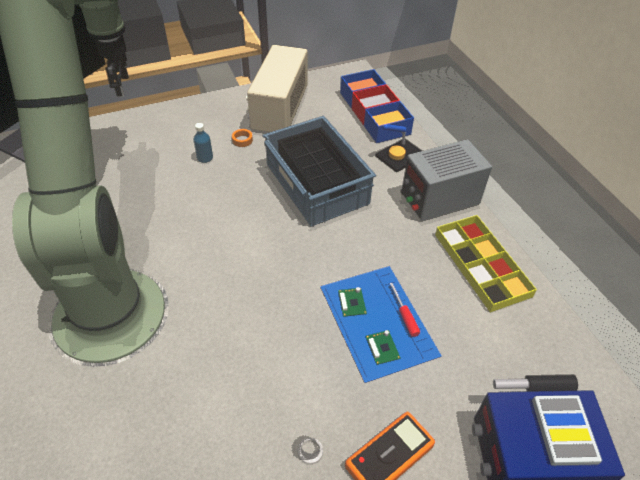

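The top view shows the tote at about (153–275, 145–238), with the flap at the bottom edge, and the mat at (348–449, 176–246). The side view shows the tote at (265–373, 120–220). Next I'll enlarge the tote.

```bash
cat > h.py <<'E'
import numpy as np,cv2
from workcell import observe,viewer,bot
def ray(n,u,v,z):
    "world point on pixel ray at height z"
    c=viewer.camera_info(n);R=c["R"];o=-R.T@c["t"]
    d=R.T@np.array([(u-c["cx"])/c["fx"],(v-c["cy"])/c["fy"],1]);return o+d*(z-o[2])/d[2]
def proj(n,X):
    c=viewer.camera_info(n);p=c["R"]@np.asarray(X)+c["t"];return np.array([c["fx"]*p[0]/p[2]+c["cx"],c["fy"]*p[1]/p[2]+c["cy"]])
def dep(n,d):
    c=viewer.camera_info(n);v,u=np.mgrid[:480,:640]
    P=np.stack([(u-c["cx"])/c["fx"]*d,(v-c["cy"])/c["fy"]*d,d],-1);return (P-c["t"])@c["R"]
E
python3 - <<'E'
from h import *
p=cv2.imread("pics/top0.png");cv2.imwrite("pics/crop.png",cv2.resize(p[138:248,145:285],None,fx=5,fy=5,interpolation=cv2.INTER_CUBIC))
P=dep("top",np.load("pics/top0.npy"))
for v in (190,215,222,224,226,228,230,232,234): print(v,np.round(P[v,[180,215,250]],3).tolist())
q=[ray("top",*a,.004) for a in[(348,176),(449,177),(449,246),(347,244)]];print(np.round(q,3),np.mean(q,0))
# mat via colour
h=cv2.cvtColor(p,cv2.COLOR_BGR2HSV);m=cv2.inRange(h,(95,150,80),(125,255,255));m[:,:340]=0;m[:,460:]=0;m[:170]=0;m[255:]=0
print(cv2.minAreaRect(cv2.findNonZero(m)))
E
```

```text
190 [[0.659, 0.352, 0.074], [0.659, 0.256, 0.074], [0.66, 0.16, 0.074]]
215 [[0.585, 0.344, 0.102], [0.586, 0.25, 0.103], [0.594, 0.161, 0.052]]
222 [[0.577, 0.361, 0.02], [0.58, 0.265, 0.004], [0.566, 0.155, 0.111]]
224 [[0.573, 0.363, 0.006], [0.573, 0.264, 0.01], [0.56, 0.155, 0.117]]
226 [[0.568, 0.364, 0.001], [0.554, 0.248, 0.117], [0.554, 0.154, 0.121]]
228 [[0.561, 0.362, 0.01], [0.549, 0.247, 0.117], [0.563, 0.165, 0.003]]
230 [[0.543, 0.34, 0.114], [0.543, 0.247, 0.12], [0.559, 0.166, -0.004]]
232 [[0.538, 0.34, 0.116], [0.552, 0.265, -0.005], [0.553, 0.166, -0.005]]
234 [[0.532, 0.339, 0.118], [0.546, 0.265, 0.0], [0.547, 0.165, -0.002]]
[[ 0.716 -0.115  0.004]
 [ 0.715 -0.408  0.004]
 [ 0.515 -0.403  0.004]
 [ 0.519 -0.111  0.004]] [ 0.61629799 -0.25931159  0.004     ]
((397.7901611328125, 210.26461791992188), (100.26068115234375, 68.19132232666016), 1.548157811164856)
```

View pics/crop.png

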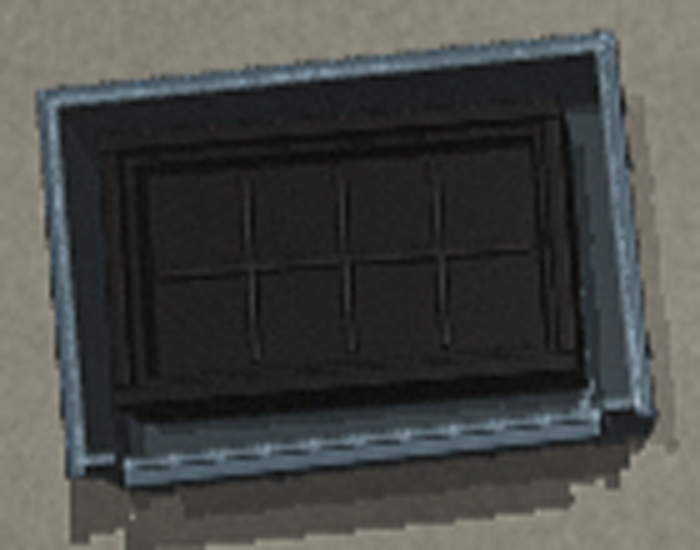

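Run:
```python
from h import *
P=dep("top",np.load("pics/top0.npy"))
roi=np.zeros((480,640),bool);roi[138:248,145:285]=1
def rect(lo,hi,er=0):
    m=roi&(P[...,2]>lo)&(P[...,2]<hi);m=cv2.morphologyEx(m.astype(np.uint8),cv2.MORPH_OPEN,np.ones((2,2)))
    n,l,s,_=cv2.connectedComponentsWithStats(m);print(s[1:][s[1:,4]>20][:,4])
    k=1+s[1:,4].argmax();q=P[l==k][:,:2].astype(np.float32);r=cv2.minAreaRect(q);print(r);print(np.round(cv2.boxPoints(r),4));return l==k
rect(.096,.108);rect(.111,.127)
# crop corner readings: tray rim top, tote outer top, mat
for nm,z,L in(("tray",.102,[(104,152),(562,112),(583,378),(113,408)]),("tote",.12,[(38,92),(612,33),(655,412),(70,475)]),("lip",.12,[(125,460),(600,410),(602,432),(126,487)])):
    print(nm,np.round([ray("top",145+a/5-.4,138+b/5-.4,z)[:2] for a,b in L],4).tolist())
print(ray("top",397.8,210.3,.004))
```

```text
[ 32  46  63  35  28 279  47 112  54  22  42]
((0.6497817635536194, 0.3595062494277954), (0.1487085521221161, 0.04637708514928818), 5.831766128540039)
[[0.5735 0.375 ]
 [0.5782 0.3289]
 [0.7261 0.344 ]
 [0.7214 0.3901]]
[1438  184]
((0.538711667060852, 0.2319924533367157), (0.47886762022972107, 0.3500401973724365), 13.682397842407227)
[[0.2647 0.3454]
 [0.3475 0.0053]
 [0.8128 0.1186]
 [0.73   0.4587]]
tray [[0.7135, 0.3871], [0.7377, 0.1399], [0.5914, 0.1265], [0.5736, 0.3779]]
tote [[0.742, 0.4192], [0.7771, 0.1121], [0.5707, 0.0866], [0.5352, 0.3953]]
lip [[0.5434, 0.3666], [0.5716, 0.1159], [0.5598, 0.1147], [0.529, 0.3656]]
[ 0.61695021 -0.257762    0.004     ]
```

Run:
```python
from h import *
P=dep("top",np.load("pics/top0.npy"));p=cv2.imread("pics/top0.png")
a=.105;ex=np.array([np.cos(a),np.sin(a)]);ey=np.array([-ex[1],ex[0]]);c0=np.array([.655,.257])
q=P[138:248,145:285].reshape(-1,3);l=np.c_[(q[:,:2]-c0)@ex,(q[:,:2]-c0)@ey,q[:,2]]
def prof(ax,lo,hi,oth,ol,oh):
    m=(l[:,oth]>ol)&(l[:,oth]<oh)
    for b in np.arange(lo,hi,.003):
        k=m&(l[:,ax]>=b)&(l[:,ax]<b+.003)
        if k.sum(): print(f"{b:.3f}:{np.median(l[k,2]):.3f}",end=" ")
    print()
for r in((-.09,-.03),(.03,.09)):
    prof(0,-.13,-.055,1,*r);prof(0,.05,.115,1,*r)
for r in((-.06,0),(0,.06)):
    prof(1,-.155,-.1,0,*r);prof(1,.1,.155,0,*r)
g=np.clip(p.astype(float)*2.8,0,255).astype(np.uint8)
cv2.imwrite("pics/crop2.png",cv2.resize(g[138:248,145:285],None,fx=5.7,fy=5.4,interpolation=cv2.INTER_CUBIC))
```

```text
-0.130:-0.000 -0.127:-0.001 -0.124:-0.001 -0.121:-0.001 -0.118:-0.001 -0.115:0.002 -0.112:0.113 -0.109:0.060 -0.106:0.114 -0.103:0.110 -0.100:0.118 -0.085:0.012 -0.082:0.008 -0.079:0.004 -0.076:0.005 -0.073:0.052 -0.070:0.088 -0.067:0.101 -0.064:0.102 -0.061:0.096 -0.058:0.085 -0.055:0.077 
0.050:0.070 0.053:0.072 0.056:0.072 0.059:0.073 0.062:0.081 0.065:0.087 0.068:0.092 0.071:0.101 0.074:0.102 0.077:0.099 0.080:0.092 0.092:0.076 0.095:0.081 0.098:0.115 0.101:0.119 0.104:0.118 0.107:0.112 
-0.130:-0.001 -0.127:-0.001 -0.124:-0.001 -0.121:-0.000 -0.118:-0.001 -0.115:0.058 -0.112:0.113 -0.109:0.064 -0.106:0.025 -0.103:0.116 -0.100:0.115 -0.085:0.012 -0.082:0.006 -0.079:0.006 -0.076:0.005 -0.073:0.004 -0.070:0.058 -0.067:0.099 -0.064:0.101 -0.061:0.099 -0.058:0.089 -0.055:0.086 
0.050:0.071 0.053:0.072 0.056:0.071 0.059:0.072 0.062:0.077 0.065:0.084 0.068:0.089 0.071:0.100 0.074:0.100 0.077:0.101 0.080:0.100 0.092:0.090 0.095:0.092 0.098:0.117 0.101:0.119 0.104:0.118 
-0.155:0.119 -0.152:0.119 -0.149:0.119 -0.146:0.005 -0.143:0.004 -0.140:0.006 -0.137:0.005 -0.134:0.005 -0.131:0.006 -0.128:0.006 -0.125:0.008 -0.122:0.081 -0.119:0.100 -0.116:0.101 -0.113:0.094 -0.110:0.089 -0.107:0.081 -0.104:0.071 -0.101:0.071 
0.100:0.070 0.103:0.070 0.106:0.072 0.109:0.079 0.112:0.087 0.115:0.090 0.118:0.100 0.121:0.102 0.124:0.102 0.127:0.101 0.139:0.080 0.142:0.093 0.145:0.121 0.148:0.118 0.151:0.117 
-0.155:0.118 -0.152:0.119 -0.149:0.123 -0.143:0.004 -0.140:0.006 -0.137:0.006 -0.134:0.005 -0.131:0.004 -0.128:0.005 -0.125:0.047 -0.122:0.101 -0.119:0.102 -0.116:0.100 -0.113:0.086 -0.110:0.085 -0.107:0.073 -0.104:0.071 -0.101:0.070 
0.100:0.071 0.103:0.070 0.106:0.071 0.109:0.079 0.112:0.086 0.115:0.091 0.118:0.102 0.121:0.100 0.124:0.099 0.127:0.094 0.139:0.081 0.142:0.087 0.145:0.118 0.148:0.119 0.151:0.118 0.154:0.111
```

View pics/crop2.png

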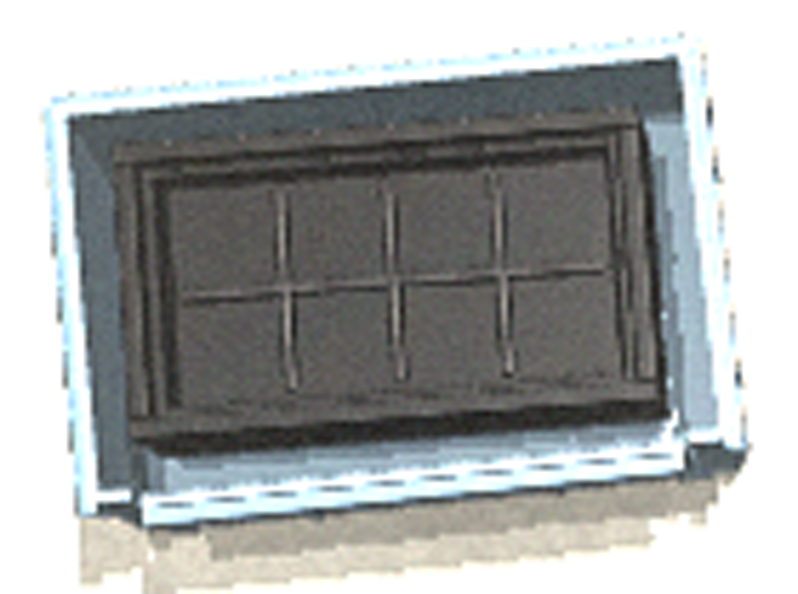

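Run:
```python
from h import *
from scipy.optimize import least_squares
n=5;Q=[]
for i in range(n): Q.append(dep("top",viewer.grab_frame("top")[1])[138:248,145:285].reshape(-1,3))
q=np.concatenate(Q)
def fit(lo,hi,hx,hy,near,c):
    def f(x,r=None):
        e=np.array([np.cos(x[2]),np.sin(x[2])]);d=K[:,:2]-x[:2];X=d@e;Y=d@np.array([-e[1],e[0]])
        dx=abs(X)-hx if near else np.where(X>-hx/2,X-hx,9);dy=abs(Y)-hy
        return np.where(abs(dx)<abs(dy),dx,dy)
    K=q[(q[:,2]>lo)&(q[:,2]<hi)]
    x=np.array(c)
    for w in(.02,.01,.008):
        K=q[(q[:,2]>lo)&(q[:,2]<hi)];K=K[abs(f(x))<w];s=least_squares(f,x,x_scale=.01,loss='soft_l1',f_scale=.003);x=s.x
    print(x,len(K),np.sqrt(np.mean(f(x)**2)));return x
fit(.097,.107,.07,.12,True,[.658,.26,.09])
t=fit(.115,.125,.0975,.1475,False,[.656,.254,.115])
K=q[(q[:,2]>.112)&(q[:,2]<.125)];e=np.array([np.cos(t[2]),np.sin(t[2])]);d=K[:,:2]-t[:2];X=d@e;Y=d@[-e[1],e[0]]
k=(X<-.08)&(abs(Y)<.12);print(np.percentile(X[k],[5,50,95]))
```

```text
[0.65968716 0.25950735 0.08564685] 4342 0.0031103239894543556
[0.65793932 0.25378282 0.11478217] 4438 0.0037423164559947965
[-0.11551464 -0.10883466 -0.10159293]
```

```bash
cat >> h.py <<'E'
from scipy.spatial.transform import Rotation as Ro
def go(xyz,rpy):
    "shift (cm) and rotvec in present tool axes to reach a world TCP pose"
    s=observe();R=Ro.from_euler('xyz',s["tool_rot"])
    T=rpy if isinstance(rpy,Ro) else Ro.from_euler('xyz',rpy)
    print("at",np.round(s["position"],4),np.round(s["tool_rot"],3),"t",round(s["clock"],2))
    print("shift",np.round(R.inv().apply(np.array(xyz)-s["position"])*100,2),"turn",np.round((R.inv()*T).as_rotvec(),3))
E
python3 -c "
from h import *
go([.550,.2416,.20],[np.pi,0,1.686])"
```

```text
at [0.1834 0.5974 0.1952] [-3.141 -0.     2.844] t 0.35
shift [-45.49 -23.26  -0.48] turn [-0.     0.     1.158]
```

Request:
play_rows(
  motion=[
    [-4,-2,-1.5,0,0,0.12,-0.4],
    [-8,-4,-2.5,0,0,0.24,-0.4],
    [-12,-6,-3.5,0,0,0.36,-0.4],
    [-16,-8,-3.5,0,0,0.48,-0.4],
    [-20,-10,-3.5,0,0,0.6,-0.4],
  ],
)

```text
clock: 0.85
position: [0.3464, 0.4419, 0.2308]
tool_rot: [3.141, -0.0, 2.239]
force: [1.3, 0.9, -0.5]
grip_width: 0.0258
finger_force: 0.0
```

```bash
python3 -c "
from h import *
go([.550,.2416,.20],[np.pi,0,1.686]);print(observe()['grip_width'])"
```

```text
at [0.3464 0.4419 0.2308] [ 3.141 -0.     2.239] t 0.85
shift [-28.34   3.57   3.07] turn [ 0.001 -0.001  0.553]
0.02579933964390999
```

Request:
play_rows(
  motion=[
    [-4.5,0.6,0,0,0,0.11,-0.4],
    [-9,1.2,0,0,0,0.22,-0.4],
    [-13.5,1.8,0,0,0,0.33,-0.4],
    [-18,2.4,0,0,0,0.44,-0.4],
    [-22.5,3,0,0,0,0.55,-0.4],
  ],
)

```text
clock: 1.35
position: [0.5101, 0.2845, 0.2305]
tool_rot: [3.141, -0.0, 1.689]
force: [0.2, 1.0, 0.5]
grip_width: 0.0257
finger_force: 0.0
```

```bash
python3 -c "
from h import *
go([.550,.2416,.16],[np.pi,0,1.686])"
```

```text
at [0.5101 0.2845 0.2305] [ 3.141 -0.     1.689] t 1.35
shift [-4.74  3.46  7.05] turn [ 0.    -0.     0.003]
```

Request:
play_rows(
  motion=[
    [-2.4,1.7,1,0,0,0,-0.4],
    [-4.7,3.4,4,0,0,0,-0.4],
    [-4.7,3.5,8,0,0,0,-0.4],
    [-4.7,3.5,9.3,0,0,0,-0.4],
    [-4.7,3.5,9.3,0,0,0,-0.4],
  ],
)

```text
clock: 1.85
position: [0.5483, 0.2437, 0.136]
tool_rot: [-3.139, 0.001, 1.694]
force: [0.1, 0.2, 1.7]
grip_width: 0.0255
finger_force: 0.0
```

```bash
python3 -c "
from h import *
go([.550,.2416,.094],[np.pi,0,1.686])
p,d=viewer.grab_frame('side');cv2.imwrite('pics/s1.png',cv2.resize(p[60:240,230:430],None,fx=4,fy=3.3)[:,:,::-1])"
```

```text
at [0.5483 0.2437 0.136 ] [-3.139e+00  1.000e-03  1.694e+00] t 1.85
shift [-0.22  0.15  4.2 ] turn [-0.003  0.001  0.008]
```

View pics/s1.png

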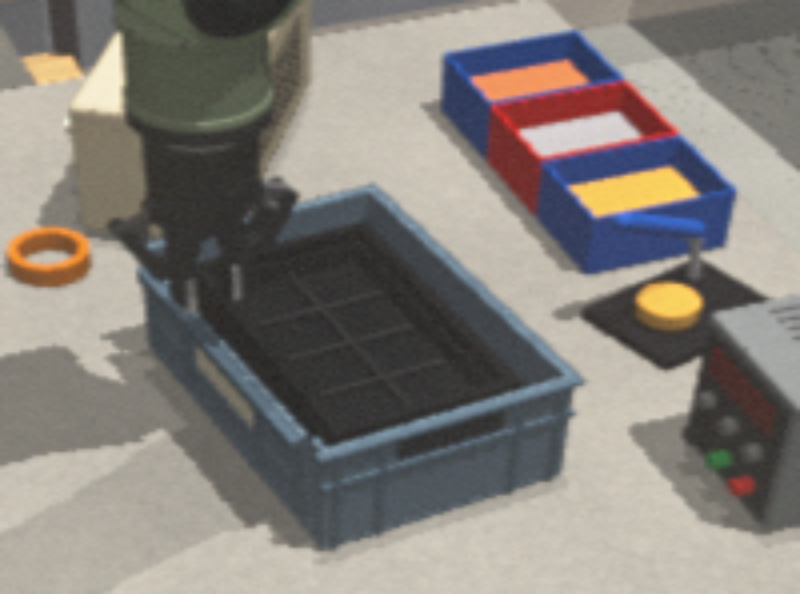

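Fingertips at (192,300) and (238,295) straddle the flap lip, so I'll go down slowly.

Request:
play_rows(
  motion=[
    [-0.2,0.15,0.8,0,0,0,-0.4],
    [-0.2,0.15,1.6,0,0,0,-0.4],
    [-0.2,0.15,2.4,0,0,0,-0.4],
    [-0.2,0.15,3.2,0,0,0,-0.4],
    [-0.2,0.15,4.0,0,0,0,-0.4],
  ],
)

```text
clock: 2.4
position: [0.5511, 0.2419, 0.0967]
tool_rot: [3.142, -0.0, 1.694]
force: [0.7, 0.3, -0.3]
grip_width: 0.0257
finger_force: 0.0
```

Request:
play_rows(
  motion=[
    [0,-2,0,0,0,0,-0.4],
    [0,-4,0.3,0,0,0,-0.4],
    [0,-5.5,0.8,0,0,0,-0.4],
    [0,-7,1.5,0,0,0,-0.4],
    [0,-8.5,2.2,0,0,0,-0.4],
  ],
)

```text
clock: 2.9
position: [0.4662, 0.2313, 0.0749]
tool_rot: [3.141, -0.0, 1.694]
force: [0.8, 0.1, -0.2]
grip_width: 0.0256
finger_force: 0.0
```

Request:
play_rows(
  motion=[
    [0,-1,-1,0,0,0,-0.4],
    [0,-1,-3,0,0,0,-0.4],
    [0,0,-7,0,0,0,-0.4],
    [0,1,-11,0,0,0,-0.6],
    [0,2,-13,0,0,0,-0.6],
  ],
)

```text
clock: 3.4
position: [0.4882, 0.2341, 0.2096]
tool_rot: [3.138, -0.002, 1.693]
force: [-0.4, -0.0, -1.2]
grip_width: 0.0172
finger_force: 0.0
```

```bash
python3 -c "
from h import *
p,d=viewer.grab_frame('side');cv2.imwrite('pics/s2.png',cv2.resize(p[60:260,200:420],None,fx=3.6,fy=3)[:,:,::-1])"
```

```text
(no output)
```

View pics/s2.png

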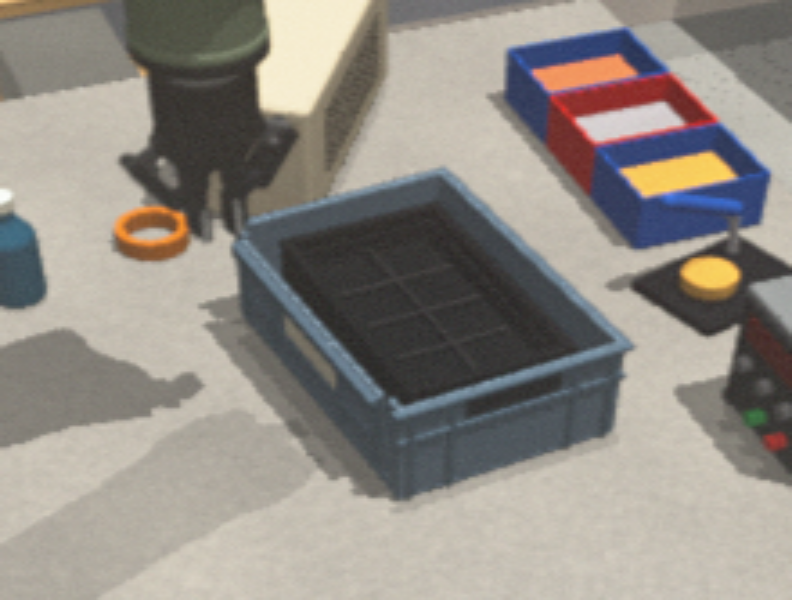

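The flap is still shut (lip from (240,240) to (385,400)). The outer finger carried it back up on the lift. I'll redo it and open the gripper wide at the end of the pull, so the outer finger clears the flap's sweep.

```bash
python3 -c "
from h import *
P=dep('top',viewer.grab_frame('top')[1])
for u in (195,215,235): print(u,[(v,np.round(P[v,u],3).tolist()) for v in range(222,236,2)])
go([.550,.2416,.14],[np.pi,0,1.694])"
```

```text
195 [(222, [0.496, 0.207, 0.628]), (224, [0.493, 0.208, 0.623]), (226, [0.487, 0.205, 0.639]), (228, [0.483, 0.204, 0.646]), (230, [0.479, 0.203, 0.648]), (232, [0.475, 0.203, 0.647]), (234, [0.471, 0.203, 0.65])]
215 [(222, [0.499, 0.174, 0.605]), (224, [0.495, 0.174, 0.605]), (226, [0.491, 0.174, 0.608]), (228, [0.487, 0.174, 0.608]), (230, [0.483, 0.173, 0.616]), (232, [0.48, 0.173, 0.609]), (234, [0.475, 0.171, 0.623])]
235 [(222, [0.581, 0.209, -0.002]), (224, [0.559, 0.194, 0.121]), (226, [0.555, 0.195, 0.112]), (228, [0.55, 0.196, 0.106]), (230, [0.557, 0.207, 0.005]), (232, [0.553, 0.208, -0.004]), (234, [0.547, 0.208, -0.005])]
at [0.489  0.2344 0.209 ] [ 3.136e+00 -2.000e-03  1.693e+00] t 3.5
shift [-0.05  6.1   6.93] turn [ 0.005 -0.002 -0.001]
```

Request:
play_rows(
  motion=[
    [0,3,2,0,0,0,-0.4],
    [0,6.1,3,0,0,0,-0.4],
    [0,6.1,6,0.003,0,0,-0.4],
    [0,6.1,9,0.003,0,0,-0.4],
    [0,6.1,11.4,0.003,0,0,-0.4],
  ],
)

```text
clock: 4.0
position: [0.5465, 0.2408, 0.0895]
tool_rot: [-3.137, 0.001, 1.693]
force: [0.7, 1.2, -0.9]
grip_width: 0.0254
finger_force: 0.0
```

Request:
play_rows(
  motion=[
    [0,0,0,0,0,0,-0.4],
    [0,-2,0.2,0,0,0,-0.4],
    [0,-4,0.3,0,0,0,-0.4],
    [0,-6,0.6,0,0,0,-0.4],
    [0,-8,1,0,0,0,-0.2],
  ],
)

```text
clock: 4.5
position: [0.4675, 0.2316, 0.0829]
tool_rot: [-3.14, -0.001, 1.694]
force: [0.7, 0.7, -0.0]
grip_width: 0.0343
finger_force: 0.0
```

Request:
play_rows(
  motion=[
    [0,-1,0,0,0,0,1],
    [0,-1.5,0,0,0,0,1],
    [0,-1.5,0,0,0,0,1],
    [0,-1.5,0,0,0,0,1],
    [0,-1.5,0,0,0,0,1],
  ],
)

```text
clock: 5.0
position: [0.4536, 0.2297, 0.0817]
tool_rot: [-3.139, -0.0, 1.693]
force: [0.5, 0.6, -0.3]
grip_width: 0.0856
finger_force: 0.0
```

```bash
python3 -c "
from h import *
p,d=viewer.grab_frame('side');cv2.imwrite('pics/s3.png',cv2.resize(p[60:260,200:420],None,fx=3.6,fy=3)[:,:,::-1])"
```

```text
(no output)
```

View pics/s3.png

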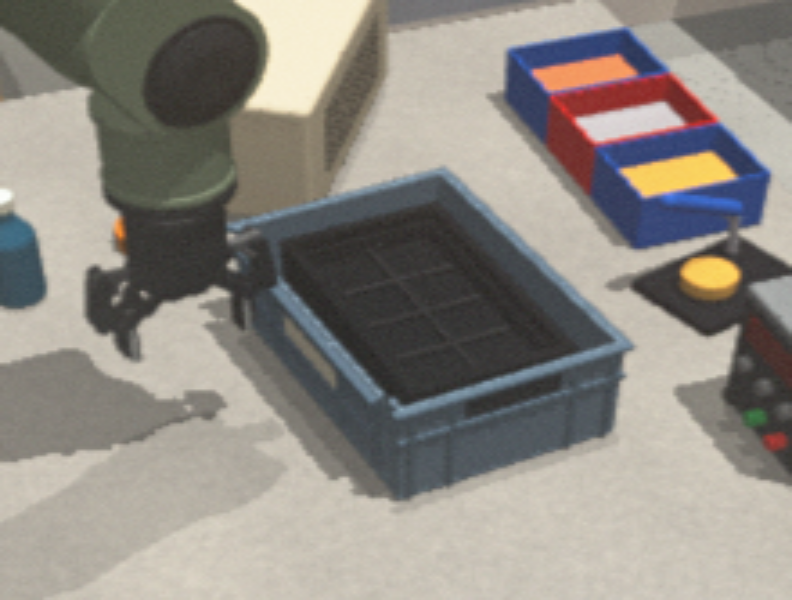

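```bash
python3 -c "
from h import *
s=observe();p=s['position'];R=Ro.from_euler('xyz',s['tool_rot']);print(p,s['grip_width'])
def cr(q,u0=200,v0=60,fx=3.6,fy=3): return np.round((proj('side',q)-[u0,v0])*[fx,fy])
for y in(-.0425,.0425):
  for z in(0,-.013): print(y,z,cr(p+R.apply([0,y,z])))
for q in([.549,.2416,.12],[.5655,.115,.12],[.534,.367,.12],[.549,.2416,.014]): print(q,cr(q))
P=dep('side',viewer.grab_frame('side')[1])
for u,v in((240,312),(128,345),(130,355)): 
  a,b=int(200+u/3.6),int(60+v/3); print(np.round(P[b-1:b+2,a-1:a+2].reshape(-1,3),3).tolist())
"
```

```text
[0.45348763 0.22962121 0.08161474] 0.08546612536799707
-0.0425 0 [140. 392.]
-0.0425 -0.013 [138. 382.]
0.0425 0 [238. 363.]
0.0425 -0.013 [237. 353.]
[0.549, 0.2416, 0.12] [297. 315.]
[0.5655, 0.115, 0.12] [372. 398.]
[0.534, 0.367, 0.12] [230. 240.]
[0.549, 0.2416, 0.014] [301. 395.]
[[0.496, 0.234, 0.151], [0.498, 0.23, 0.153], [0.499, 0.224, 0.158], [0.496, 0.235, 0.146], [0.496, 0.224, 0.155], [0.497, 0.218, 0.159], [0.496, 0.234, 0.143], [0.497, 0.228, 0.148], [0.498, 0.221, 0.153]]
[[0.403, 0.218, 0.154], [0.405, 0.214, 0.157], [0.407, 0.212, 0.157], [0.402, 0.214, 0.153], [0.405, 0.218, 0.149], [0.406, 0.211, 0.155], [0.402, 0.217, 0.148], [0.404, 0.214, 0.149], [0.406, 0.212, 0.15]]
[[0.403, 0.213, 0.146], [0.406, 0.214, 0.145], [0.408, 0.21, 0.148], [0.404, 0.216, 0.14], [0.406, 0.216, 0.139], [0.409, 0.215, 0.14], [0.432, 0.367, -0.004], [0.406, 0.214, 0.137], [0.408, 0.213, 0.137]]
```

```bash
python3 -c "
from h import *
s=observe();p=s['position'];print(p,s['tool_rot'],s['qpos'])
P=dep('side',viewer.grab_frame('side')[1]).reshape(-1,3)
k=(abs(P[:,0]-p[0])<.07)&(abs(P[:,1]-p[1])<.04)&(P[:,2]>.03)&(P[:,2]<.3)
q=P[k]
for x in np.arange(-.07,.07,.01):
  m=(q[:,0]-p[0]>=x)&(q[:,0]-p[0]<x+.01);print(round(x,2),m.sum(),np.round(np.percentile(q[m],[3],axis=0),3) if m.any() else '')
P=dep('top',viewer.grab_frame('top')[1]).reshape(-1,3)
k=(abs(P[:,0]-p[0])<.2)&(abs(P[:,1]-p[1])<.1)&(P[:,2]>.05);print(np.percentile(P[k][:,2],[1,5,20,50]))
"
```

```text
[0.45334829 0.22958187 0.08155122] [-3.13872822e+00  1.05108257e-04  1.69336811e+00] [-0.802587    0.52584432  0.29240395  2.01298349 -0.24699029  0.63875347
 -0.22518981]
-0.07 97 [[0.384 0.205 0.18 ]]
-0.06 85 [[0.394 0.207 0.144]]
-0.05 109 [[0.404 0.209 0.138]]
-0.04 154 [[0.414 0.206 0.188]]
-0.03 126 [[0.424 0.197 0.194]]
-0.02 115 [[0.434 0.191 0.197]]
-0.01 86 [[0.444 0.19  0.195]]
0.0 88 [[0.453 0.19  0.196]]
0.01 85 [[0.464 0.191 0.195]]
0.02 73 [[0.473 0.195 0.2  ]]
0.03 62 [[0.484 0.206 0.19 ]]
0.04 92 [[0.494 0.219 0.133]]
0.05 85 [[0.504 0.221 0.14 ]]
0.06 83 [[0.514 0.22  0.177]]
0.07 0 
[0.06345748 0.0700549  0.12160217 0.60234568]
```

```bash
python3 -c "
from h import *
P=dep('side',np.load('pics/side0.npy')).reshape(-1,3);p=np.array([.1834,.5974,.1952])
k=(abs(P[:,0]-p[0])<.09)&(abs(P[:,1]-p[1])<.09)&(P[:,2]>.1)&(P[:,2]<.45)
q=P[k];a=q[:,2].argsort();print(len(q),np.round(q[a[:400:25]],3).tolist())
print(proj('side',p), proj('side',p+[0,0,.04]))
"
```

```text
1581 [[0.195, 0.643, 0.243], [0.204, 0.63, 0.252], [0.174, 0.537, 0.257], [0.199, 0.637, 0.262], [0.163, 0.54, 0.267], [0.182, 0.559, 0.274], [0.206, 0.638, 0.28], [0.17, 0.524, 0.292], [0.161, 0.546, 0.297], [0.156, 0.528, 0.3], [0.182, 0.549, 0.303], [0.157, 0.542, 0.306], [0.185, 0.56, 0.312], [0.186, 0.559, 0.315], [0.154, 0.532, 0.32], [0.192, 0.57, 0.323]]
[126.28716829 100.74595402] [122.96833662  89.27132423]
```

The depth data shows the fingertips about 38 mm higher than the reported pose implies, so both passes went over the lip. I'll measure this with the fingers at working opening.

Request:
play_rows(
  motion=[
    [0,0,0,0,0,0,-0.4],
    [0,0,0,0,0,0,-0.4],
    [0,0,0,0,0,0,-0.4],
    [0,0,0,0,0,0,-0.4],
    [0,0,0,0,0,0,-0.4],
  ],
)

```text
clock: 5.7
position: [0.4529, 0.2297, 0.0816]
tool_rot: [-3.139, 0.0, 1.694]
force: [-0.1, -0.2, -0.0]
grip_width: 0.0256
finger_force: 0.0
```

```bash
python3 -c "
from h import *
s=observe();p=s['position'];print(p,s['grip_width'])
im,_=viewer.grab_frame('side');D=np.median([viewer.grab_frame('side')[1] for _ in range(5)],0)
Q=dep('side',D);P=Q.reshape(-1,3)
k=(abs(P[:,0]-p[0])<.06)&(abs(P[:,1]-p[1])<.04)&(P[:,2]>.03)&(P[:,2]<.3)
q=P[k]
for x in np.arange(-.04,.04,.004):
  m=(q[:,0]-p[0]>=x)&(q[:,0]-p[0]<x+.004);print(round(x,3),m.sum(),np.round(np.sort(q[m][:,2])[:4],3),np.round(np.median(q[m][:,1]),3))
print('bench',np.median(P[(abs(P[:,0]-.45)<.03)&(abs(P[:,1]-0)<.03)][:,2]))
c=proj('side',p+[0,0,.04]).astype(int);print(c);y0,x0=c[1]-30,c[0]-40
cv2.imwrite('pics/f.png',cv2.resize(im[y0:y0+60,x0:x0+80],None,fx=9,fy=9,interpolation=cv2.INTER_CUBIC)[:,:,::-1]);print(x0,y0)
"
```

```text
[0.45292314 0.22967279 0.08158446] 0.025587460171447304
-0.04 43 [0.165 0.166 0.17  0.17 ] 0.221
-0.036 62 [0.168 0.171 0.173 0.173] 0.216
-0.032 55 [0.162 0.166 0.17  0.17 ] 0.213
-0.028 76 [0.13  0.131 0.131 0.133] 0.214
-0.024 83 [0.128 0.131 0.132 0.135] 0.214
-0.02 85 [0.121 0.122 0.124 0.127] 0.21
-0.016 71 [0.124 0.127 0.133 0.135] 0.21
-0.012 48 [0.145 0.15  0.151 0.183] 0.206
-0.008 39 [0.193 0.197 0.201 0.213] 0.193
-0.004 31 [0.196 0.199 0.203 0.206] 0.194
-0.0 39 [0.192 0.197 0.201 0.204] 0.193
0.004 36 [0.191 0.191 0.196 0.197] 0.194
0.008 41 [0.129 0.133 0.138 0.194] 0.211
0.012 91 [0.12  0.122 0.122 0.123] 0.218
0.016 64 [0.12  0.122 0.126 0.127] 0.214
0.02 49 [0.133 0.136 0.138 0.141] 0.214
0.024 42 [0.128 0.131 0.132 0.134] 0.219
0.028 30 [0.162 0.163 0.165 0.168] 0.214
0.032 32 [0.161 0.164 0.164 0.169] 0.222
0.036 29 [0.167 0.169 0.171 0.172] 0.224
bench 0.0007292383906164826
[251 175]
211 145
```

View pics/f.png

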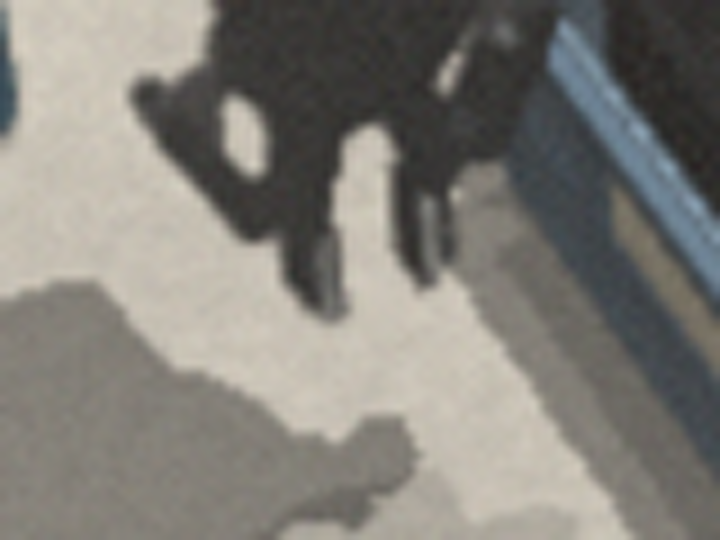

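Tips are at about z = 0.121 with the reported z at 0.0816, an offset of +39 mm. The picture shows them at (325,315) and (428,285), outside the tote. I'll retry with this correction.

```bash
python3 -c "
from h import *
go([.5495,.2410,.11],[np.pi,0,1.688])"
```

```text
at [0.4529 0.2296 0.0816] [-3.139  0.     1.694] t 6.0
shift [-0.06  9.72 -2.87] turn [-0.003  0.     0.006]
```

Request:
play_rows(
  motion=[
    [0,0.5,-2.5,0,0,0,-0.4],
    [0,4,-3.2,0,0,0,-0.4],
    [0,7.5,-3.2,0,0,0,-0.4],
    [0,9.7,-3.2,-0.003,0,0.006,-0.4],
    [0,9.7,-2.9,-0.003,0,0.006,-0.4],
  ],
)

```text
clock: 6.5
position: [0.5517, 0.2414, 0.1103]
tool_rot: [3.14, 0.0, 1.687]
force: [-0.0, 0.0, -0.7]
grip_width: 0.0258
finger_force: 0.0
```

Request:
play_rows(
  motion=[
    [0,0,1,0,0,0,-0.4],
    [0,0,2.2,0,0,0,-0.4],
    [0,0,3.4,0,0,0,-0.4],
    [0,0,4.6,0,0,0,-0.4],
    [0,0,5.6,0,0,0,-0.4],
  ],
)

```text
clock: 7.0
position: [0.5488, 0.2415, 0.053]
tool_rot: [-3.141, 0.0, 1.688]
force: [0.1, -0.3, 0.1]
grip_width: 0.0256
finger_force: 0.2
```

Request:
play_rows(
  motion=[
    [0,-1.5,0,0,0,0,-0.4],
    [0,-3,0.2,0,0,0,-0.4],
    [0,-5,0.6,0,0,0,-0.4],
    [0,-7,1,0,0,0,-0.3],
    [0,-8.5,1.4,0,0,0,0],
  ],
)

```text
clock: 7.5
position: [0.4635, 0.2314, 0.0397]
tool_rot: [-3.141, 0.0, 1.688]
force: [0.5, -0.8, 0.1]
grip_width: 0.0418
finger_force: 0.0
```

Request:
play_rows(
  motion=[
    [0,-1,0,0,0,0,1],
    [0,-1.5,0,0,0,0,1],
    [0,-1.5,0,0,0,0,1],
    [0,-1.5,0,0,0,0,1],
    [0,-1.5,0,0,0,0,1],
  ],
)

```text
clock: 8.0
position: [0.4506, 0.2299, 0.0404]
tool_rot: [3.141, -0.0, 1.687]
force: [0.3, 0.2, 1.2]
grip_width: 0.0857
finger_force: 0.0
```

```bash
python3 -c "
from h import *
p,d=viewer.grab_frame('side');cv2.imwrite('pics/s4.png',cv2.resize(p[60:260,200:420],None,fx=3.6,fy=3)[:,:,::-1])
P=dep('side',d).reshape(-1,3)
e=np.array([np.cos(.115),np.sin(.115)]);q=P[:,:2]-[.658,.254];X=q@e;Y=q@[-e[1],e[0]]
for x in np.arange(-.24,-.08,.01):
  k=(X>=x)&(X<x+.01)&(Y>-.11)&(Y<-.05);print(round(x,2),np.round(np.percentile(P[k][:,2],[10,50,90]),3))"
```

```text
-0.24 [0.001 0.426 0.502]
-0.23 [0.001 0.422 0.491]
-0.22 [0.    0.421 0.485]
-0.21 [0.001 0.4   0.477]
-0.2 [0.022 0.411 0.473]
-0.19 [0.02  0.4   0.456]
-0.18 [0.019 0.389 0.431]
-0.17 [0.018 0.023 0.414]
-0.16 [0.017 0.02  0.024]
-0.15 [0.016 0.02  0.024]
-0.14 [0.015 0.018 0.023]
-0.13 [0.014 0.018 0.021]
-0.12 [0.015 0.018 0.021]
-0.11 [0.013 0.017 0.02 ]
-0.1 [0.016 0.019 0.021]
-0.09 [0.004 0.007 0.012]
```

The flap now lies level at about 18 mm. Next is the grip on the front rim near the right corner.

Request:
play_rows(
  motion=[
    [0,0,-3,0,0,0,1],
    [0,0,-6,0,0,0,1],
    [0,0,-9,0,0,0,0.2],
    [0,0,-10,0,0,0,-0.4],
    [0,0,-10,0,0,0,-0.4],
  ],
)

```text
clock: 8.55
position: [0.4507, 0.2304, 0.1414]
tool_rot: [3.139, -0.001, 1.688]
force: [0.9, -0.1, -0.2]
grip_width: 0.0443
finger_force: 0.0
```

```bash
python3 -c "
from h import *
go([.5990,.1559,.09],[np.pi,0,1.657])"
```

```text
at [0.4507 0.2304 0.1414] [ 3.139e+00 -1.000e-03  1.688e+00] t 8.55
shift [-9.13 13.85  5.15] turn [ 0.002 -0.001  0.031]
```

Request:
play_rows(
  motion=[
    [-2.3,3.5,0,0,0,0.008,-0.4],
    [-4.6,7,0,0,0,0.016,-0.4],
    [-6.9,10.5,1,0,0,0.024,-0.4],
    [-9.1,13.8,2.5,0.002,0,0.031,-0.4],
    [-9.1,13.8,5,0.002,0,0.031,-0.4],
  ],
)

```text
clock: 9.05
position: [0.6016, 0.1517, 0.0888]
tool_rot: [3.141, 0.002, 1.652]
force: [-1.0, 0.0, -0.7]
grip_width: 0.0256
finger_force: 0.0
```

```bash
python3 -c "
from h import *
go([.5990,.1559,.055],[np.pi,0,1.657])
im,D=viewer.grab_frame('side');P=dep('side',np.median([viewer.grab_frame('side')[1] for _ in range(3)],0)).reshape(-1,3)
s=observe();p=s['position'];e=np.array([np.cos(.086),np.sin(.086)]);q=P[:,:2]-[.6597,.2595];X=q@e;Y=q@[-e[1],e[0]]
for x in np.arange(-.104,-.03,.004):
  k=(X>=x)&(X<x+.004)&(Y>-.13)&(Y<-.07)&(P[:,2]>.108);j=(X>=x)&(X<x+.004)&(Y>-.07)&(Y<-.03);print(round(x,3),np.round(np.sort(P[k][:,2])[:4],3),np.round(np.median(P[j][:,2]),3))
c=proj('side',p+[0,0,.03]).astype(int)
y0,x0=c[1]-35,c[0]-45;cv2.imwrite('pics/g.png',cv2.resize(im[y0:y0+70,x0:x0+90],None,fx=8,fy=8,interpolation=cv2.INTER_CUBIC)[:,:,::-1])
"
```

```text
at [0.6016 0.1517 0.0888] [3.141e+00 2.000e-03 1.652e+00] t 9.05
shift [ 0.45 -0.23  3.38] turn [ 0.     0.002 -0.005]
-0.104 [0.163 0.168 0.169 0.175] 0.018
-0.1 [0.131 0.132 0.133 0.137] 0.019
-0.096 [0.133 0.133 0.137 0.142] 0.019
-0.092 [0.122 0.123 0.127 0.13 ] 0.012
-0.088 [0.126 0.135 0.139 0.143] 0.007
-0.084 [0.196 0.199 0.203 0.208] 0.008
-0.08 [0.197 0.207 0.209 0.213] 0.008
-0.076 [0.2   0.201 0.209 0.214] 0.035
-0.072 [0.198 0.2   0.205 0.206] 0.045
-0.068 [0.201 0.201 0.204 0.207] 0.007
-0.064 [0.132 0.133 0.134 0.151] 0.511
-0.06 [0.12  0.123 0.125 0.125] 0.512
-0.056 [0.124 0.131 0.139 0.14 ] 0.508
-0.052 [0.126 0.134 0.142 0.15 ] 0.503
-0.048 [0.131 0.134 0.137 0.143] 0.075
-0.044 [0.167 0.169 0.17  0.173] 0.079
-0.04 [0.168 0.17  0.174 0.175] 0.076
-0.036 [0.169 0.171 0.171 0.173] 0.076
-0.032 [0.172 0.176 0.178 0.179] 0.279
```

View pics/g.png

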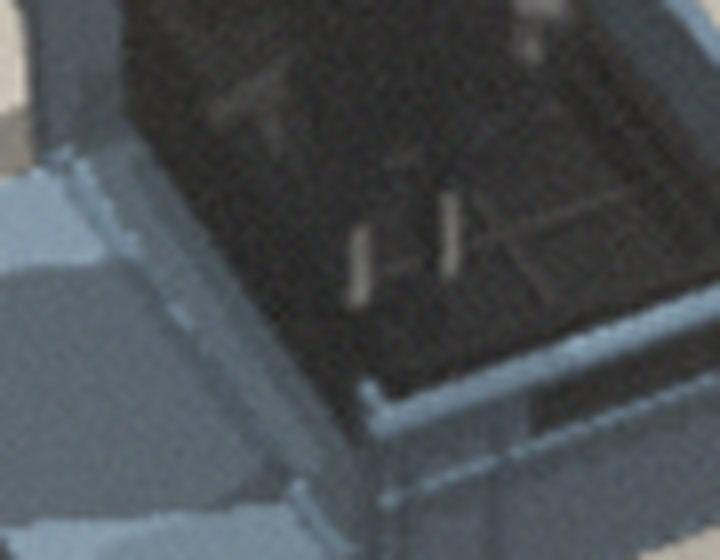

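```bash
python3 -c "
from h import *
P=dep('side',np.median([viewer.grab_frame('side')[1] for _ in range(5)],0)).reshape(-1,3)
s=observe();p=s['position'];print(p,s['tool_rot'])
e=np.array([np.cos(.086),np.sin(.086)]);f=np.array([-e[1],e[0]]);q=P[:,:2]-[.6597,.2595];X=q@e;Y=q@f
print('tcp local',(p[:2]-[.6597,.2595])@e,(p[:2]-[.6597,.2595])@f)
k=(Y>-.14)&(Y<-.07)&(P[:,2]>.128)&(P[:,2]<.155)&(X<-.02)&(X>-.13);print(np.sort(np.round(X[k],4))[::4],np.round(np.percentile(Y[k],[2,50,98]),3))
for n in('side','top'):
  P=dep(n,viewer.grab_frame(n)[1]).reshape(-1,3);q=P[:,:2]-[.6597,.2595];X=q@e;Y=q@f
  for lo,hi in((.0,.05),(.05,.11)):
    for a,b in((-.1,-.05),(.05,.1)):
      k=(Y>lo)&(Y<hi)&(abs(P[:,2]-.102)<.005)&(X>a)&(X<b);print(n,lo,a,k.sum(),np.round(np.percentile(X[k],[5,50,95]),4) if k.any() else '')
"
```

```text
[0.59776018 0.15629774 0.09130967] [-3.14089266e+00 -5.65985150e-04  1.65759066e+00]
tcp local -0.07057536440395204 -0.09750059085291586
[-0.0979 -0.097  -0.0961 -0.0956 -0.0928 -0.0907 -0.0899 -0.0889 -0.0881
 -0.0859 -0.0841 -0.0591 -0.0589 -0.0583 -0.0581 -0.0578 -0.0577 -0.0575
 -0.0553 -0.0545 -0.0519 -0.0483 -0.046 ] [-0.111 -0.106 -0.09 ]
side 0.0 -0.1 6 [-0.067  -0.0633 -0.062 ]
side 0.0 0.05 63 [0.0672 0.0765 0.0946]
side 0.05 -0.1 47 [-0.0725 -0.0681 -0.0621]
side 0.05 0.05 48 [0.0689 0.0835 0.0947]
top 0.0 -0.1 35 [-0.0741 -0.0694 -0.0651]
top 0.0 0.05 74 [0.065  0.0722 0.0915]
top 0.05 -0.1 68 [-0.0748 -0.0699 -0.0653]
top 0.05 0.05 92 [0.0649 0.0705 0.0896]
```

Fingers are centred on the rim (centre −0.0717, rim −0.070 in tray x). I'll descend and grip.

Request:
play_rows(
  motion=[
    [0,0.1,1,0,0,0,-0.4],
    [0,0.1,2,0,0,0,-0.4],
    [0,0.1,3,0,0,0,-0.4],
    [0,0.1,3.7,0,0,0,-0.4],
    [0,0.1,3.7,0,0,0,-0.4],
  ],
)

```text
clock: 10.1
position: [0.598, 0.1555, 0.052]
tool_rot: [-3.138, 0.0, 1.657]
force: [-0.2, 0.2, 2.3]
grip_width: 0.0259
finger_force: 1.0
```

Request:
play_rows(
  motion=[
    [0,0,0,0,0,0,-0.7],
    [0,0,0,0,0,0,-0.8],
    [0,0,0,0,0,0,-0.95],
    [0,0,0,0,0,0,-1],
    [0,0,0,0,0,0,-1],
  ],
  squeeze=60,
)

```text
clock: 10.6
position: [0.5986, 0.1556, 0.0533]
tool_rot: [-3.14, 0.0, 1.657]
force: [2.4, -0.9, -3.1]
grip_width: 0.0083
finger_force: 59.4
```

Grip is good. Now I'll compute the peel: a rotation about the far-left corner.

```bash
cat > peel.py <<'E'
from h import *
a=.086;Rz=Ro.from_euler('z',a);c=np.array([.6597,.2595,0])
piv=c+Rz.apply([.075,.125,.088]);w=Rz.apply([-.8575,.5145,0])
P0=np.array([.5984,.1556,.0530]);R0=Ro.from_euler('xyz',[np.pi,0,1.657])
off=np.array([0,0,.018])
def pose(th):
    T=Ro.from_rotvec(w*th);return piv+T.apply(P0+off-piv)-off,T*R0
def rel(th,start):
    p,R=pose(th);p0,Rs=start
    return np.r_[Rs.inv().apply(p-p0)*100,(Rs.inv()*R).as_rotvec()]
if __name__=="__main__":
    s0=pose(0);[print(t,np.round(rel(t,s0),3)) for t in(.02,.04,.06)]
    s1=pose(.06);[print(t,np.round(rel(t,s1),3)) for t in(.08,.1,.12)]
E
python3 peel.py
```

```text
0.02 [-0.025 -0.015 -0.532  0.01  -0.017 -0.   ]
0.04 [-0.04  -0.024 -1.065  0.021 -0.034  0.   ]
0.06 [-0.046 -0.028 -1.598  0.031 -0.051 -0.   ]
0.08 [-0.025 -0.015 -0.532  0.01  -0.017 -0.   ]
0.1 [-0.04  -0.024 -1.065  0.021 -0.034 -0.   ]
0.12 [-0.046 -0.028 -1.598  0.031 -0.051 -0.   ]
```

Request:
play_rows(
  motion=[
    [-0.01,-0.01,-0.27,0.005,-0.0085,0,-1],
    [-0.03,-0.02,-0.53,0.01,-0.017,0,-1],
    [-0.04,-0.02,-0.8,0.0155,-0.0255,0,-1],
    [-0.04,-0.02,-1.06,0.021,-0.034,0,-1],
    [-0.05,-0.03,-1.6,0.031,-0.051,0,-1],
  ],
  squeeze=90,
)

```text
clock: 11.1
position: [0.5981, 0.1549, 0.0695]
tool_rot: [-3.107, 0.052, 1.657]
force: [0.4, -1.6, -1.2]
grip_width: 0.007
finger_force: 90.9
```

Request:
play_rows(
  motion=[
    [-0.01,-0.01,-0.27,0.005,-0.0085,0,-1],
    [-0.03,-0.02,-0.53,0.01,-0.017,0,-1],
    [-0.04,-0.02,-1.06,0.021,-0.034,0,-1],
    [-0.05,-0.03,-1.6,0.031,-0.051,0,-1],
    [-0.05,-0.03,-1.6,0.031,-0.051,0,-1],
  ],
)

```text
clock: 11.6
position: [0.5988, 0.1563, 0.0857]
tool_rot: [-3.077, 0.102, 1.661]
force: [-1.3, 0.0, -1.7]
grip_width: 0.0073
finger_force: 90.9
```

Run:
```python
from h import *
im,_=viewer.grab_frame('side');cv2.imwrite('pics/k.png',cv2.resize(im[90:250,240:400],None,fx=4.5,fy=3.7,interpolation=cv2.INTER_CUBIC)[:,:,::-1])
s=observe();print(s['position'],s['tool_rot'],s['force'],s['grip_width'],s['finger_force'])
a=.086;e=np.array([np.cos(a),np.sin(a)]);f=np.array([-e[1],e[0]])
for n in('side','top'):
    P=dep(n,np.median([viewer.grab_frame(n)[1] for _ in range(3)],0)).reshape(-1,3);q=P[:,:2]-[.6597,.2595];X=q@e;Y=q@f
    # floor plane fit of the tray interior
    k=(abs(X)<.045)&(abs(Y)<.09)&(P[:,2]<.125)&(P[:,2]>.06)
    A=np.c_[X[k],Y[k],np.ones(k.sum())];z=P[k][:,2]
    for _ in range(5):
        c=np.linalg.lstsq(A,z,rcond=None)[0];r=abs(A@c-z);A=A[r<.006];z=z[r<.006]
    print(n,len(z),c,{m:round(float(c@[x,y,1])-.0725,4) for m,x,y in(('NR',-.075,-.125),('NL',-.075,.125),('FR',.075,-.125),('FL',.075,.125))})
```

```text
[0.59856007 0.15592674 0.08536096] [-3.07749885  0.10203331  1.66086971] [-0.02110658 -0.72225872 -1.39339734] 0.007513868570762593 90.95999121665955
side 264 [-0.06553479 -0.10903462  0.0894112 ] {'NR': 0.0355, 'NL': 0.0082, 'FR': 0.0256, 'FL': -0.0016}
top 149 [-0.06877359 -0.15262997  0.09176283] {'NR': 0.0435, 'NL': 0.0053, 'FR': 0.0332, 'FL': -0.005}
```

View pics/k.png

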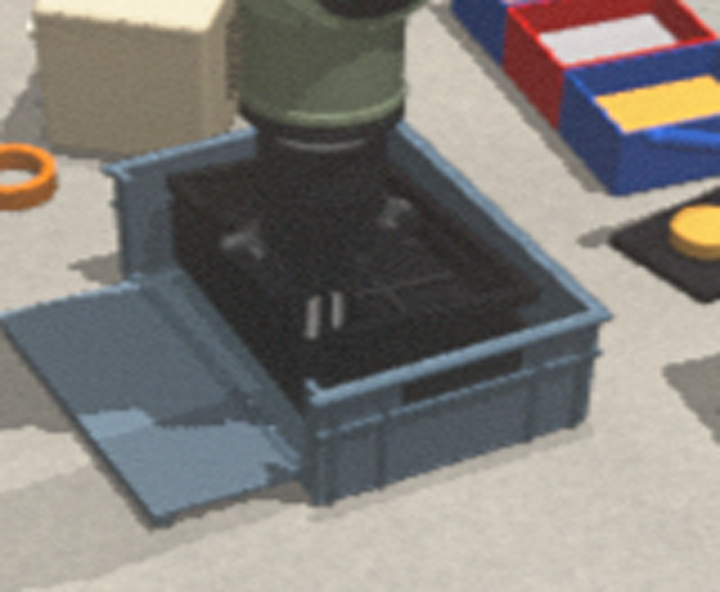

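Tray corners relative to nested: near-right +35 mm, near-left +8, far-left about 0. The vertical force is only tray-sized, so the nest stayed. Now lift off and level.

Run:
```python
from peel import *
p,R=pose(.12);l,_=pose(0)
print(np.round(R.inv().apply([0,0,3]),2))
# level about tray middle, then lifted: rigid transform undoing tilt after lift of .03 and further lift to .075 above nest
for up in(.05,.08,.10):
    q=P0+[0,0,up]; print(up,np.round(np.r_[R.inv().apply(q-(p+[0,0,.03]))*100,(R.inv()*R0).as_rotvec()],3))
```

```text
[-0.31 -0.18 -2.98]
0.05 [ 0.133  0.08   1.187 -0.062  0.103  0.   ]
0.08 [-0.175 -0.105 -1.791 -0.062  0.103  0.   ]
0.1 [-0.38  -0.228 -3.777 -0.062  0.103  0.   ]
```

Request:
play_rows(
  motion=[
    [-0.05,-0.03,-0.5,0,0,0,-1],
    [-0.1,-0.06,-1,0,0,0,-1],
    [-0.16,-0.09,-1.6,0,0,0,-1],
    [-0.23,-0.13,-2.3,0,0,0,-1],
    [-0.31,-0.18,-3,0,0,0,-1],
  ],
)

```text
clock: 12.45
position: [0.5988, 0.1556, 0.1163]
tool_rot: [-3.078, 0.102, 1.66]
force: [-0.9, -0.3, -1.7]
grip_width: 0.0072
finger_force: 91.0
```

Request:
play_rows(
  motion=[
    [-0.1,-0.06,-1,-0.01,0.017,0,-1],
    [-0.18,-0.1,-1.8,-0.022,0.037,0,-1],
    [-0.24,-0.15,-2.5,-0.035,0.06,0,-1],
    [-0.31,-0.19,-3.2,-0.048,0.08,0,-1],
    [-0.38,-0.23,-3.8,-0.062,0.103,0,-1],
  ],
)

```text
clock: 12.95
position: [0.5988, 0.1555, 0.1545]
tool_rot: [-3.141, -0.003, 1.656]
force: [0.5, -0.3, -1.1]
grip_width: 0.0071
finger_force: 91.0
```

Run:
```python
from h import *
im,_=viewer.grab_frame('side');cv2.imwrite('pics/l.png',cv2.resize(im[70:250,220:420],None,fx=3.8,fy=3.3,interpolation=cv2.INTER_CUBIC)[:,:,::-1])
s=observe();print(s['position'],s['tool_rot'],s['force'],s['grip_width'],s['finger_force'])
```

```text
[0.59918455 0.15449974 0.15553545] [ 3.14024941 -0.00418815  1.65510857] [ 0.72161942 -1.75566189  0.10838193] 0.007219189117056928 90.96283435821533
```

View pics/l.png

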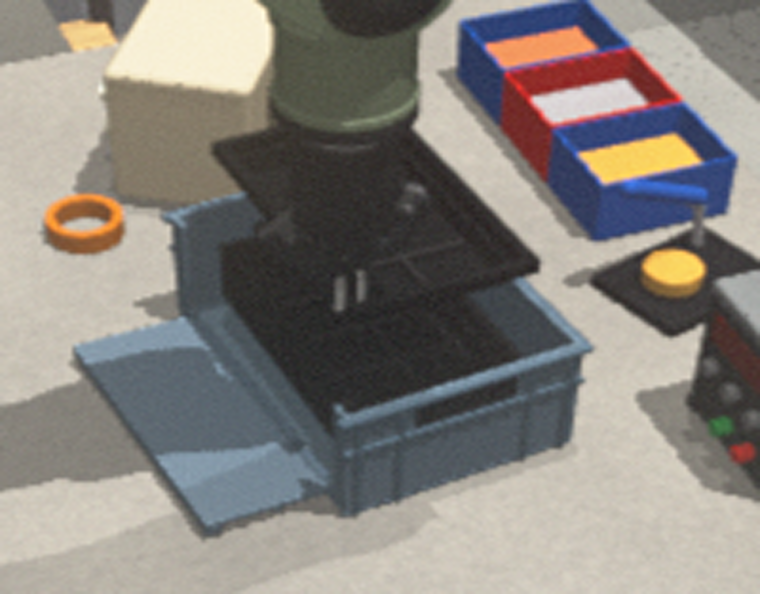

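The tray is level above the nest, which stayed in the tote with the flap down. Now carry it to the mat.

Request:
play_rows(
  motion=[
    [-1,-0.2,0,0,0,0,-1],
    [-3,-0.5,0,0,0,0,-1],
    [-6,-1,0,0,0,0,-1],
    [-9,-1.5,0,0,0,0,-1],
    [-12,-2,0,0,0,0,-1],
  ],
)

```text
clock: 13.5
position: [0.5886, 0.0326, 0.1533]
tool_rot: [-3.139, -0.0, 1.657]
force: [0.2, -0.4, -1.3]
grip_width: 0.0074
finger_force: 91.0
```

Request:
play_rows(
  motion=[
    [-3,-0.5,0,0,0,0,-1],
    [-6,-1,0,0,0,0,-1],
    [-9,-1.5,0,0,0,0,-1],
    [-12,-2,0,0,0,0,-1],
    [-15,-2.5,0,0,0,0,-1],
  ],
)

```text
clock: 14.0
position: [0.5764, -0.1189, 0.1532]
tool_rot: [-3.139, -0.001, 1.657]
force: [0.6, 0.2, -1.6]
grip_width: 0.007
finger_force: 91.0
```

```bash
python3 -c "
from h import *
go([.555,-.362,.117],[np.pi,0,1.657])"
```

```text
at [ 0.5764 -0.1189  0.1532] [-3.139e+00 -1.000e-03  1.657e+00] t 14.0
shift [-24.04  -4.21   3.61] turn [-0.003 -0.001 -0.   ]
```

Request:
play_rows(
  motion=[
    [-3,-0.5,0,0,0,0,-1],
    [-6,-1,0,0,0,0,-1],
    [-9,-1.5,0,0,0,0,-1],
    [-12,-2,0,0,0,0,-1],
    [-15,-2.5,0,0,0,0,-1],
  ],
)

```text
clock: 14.5
position: [0.5643, -0.2704, 0.153]
tool_rot: [-3.139, -0.001, 1.657]
force: [-0.8, 0.1, -1.8]
grip_width: 0.0071
finger_force: 91.0
```

Request:
play_rows(
  motion=[
    [-3,-0.5,0.5,0,0,0,-1],
    [-5.5,-1,1,0,0,0,-1],
    [-7.5,-1.4,2,0,0,0,-1],
    [-8.6,-1.6,3,0,0,0,-1],
    [-9,-1.7,3.6,0,0,0,-1],
  ],
)

```text
clock: 15.0
position: [0.5548, -0.3608, 0.1161]
tool_rot: [-3.138, -0.001, 1.656]
force: [0.2, 0.2, -0.3]
grip_width: 0.0073
finger_force: 91.0
```

Request:
play_rows(
  motion=[
    [0,0,0,0,0,0,-1],
    [0,0,0,0,0,0,-1],
    [0,0,0,0,0,0,-1],
    [0,0,0,0,0,0,-1],
    [0,0,0,0,0,0,-1],
  ],
)

```text
clock: 15.5
position: [0.5561, -0.3596, 0.1178]
tool_rot: [-3.14, -0.001, 1.657]
force: [-0.8, 0.1, -1.1]
grip_width: 0.0072
finger_force: 91.0
```

Run:
```python
from h import *
a=.086;e=np.array([np.cos(a),np.sin(a)]);f=np.array([-e[1],e[0]])
s=observe();print(s['position'],s['tool_rot'],s['force'],s['grip_width'],s['finger_force'],abs(s['qd']).max())
c0=np.array([s['position'][0]+.0613,s['position'][1]+.1039])
for n in('side','top'):
    P=dep(n,np.median([viewer.grab_frame(n)[1] for _ in range(3)],0)).reshape(-1,3);q=P[:,:2]-c0;X=q@e;Y=q@f
    k=(abs(X)<.055)&(abs(Y)<.1)&(abs(P[:,2]-.14)<.03)
    A=np.c_[X[k],Y[k],np.ones(k.sum())];z=P[k][:,2]
    for _ in range(5):
        c=np.linalg.lstsq(A,z,rcond=None)[0];r=abs(A@c-z);A=A[r<.006];z=z[r<.006]
    k=(P[:,2]>.12)&(P[:,2]<.18)&(abs(X)<.1)&(abs(Y)<.14)
    print(n,len(z),np.round(c,4),np.round(np.percentile(X[k],[1,99]),3),np.round(np.percentile(Y[k],[1,99]),3))
    # flap + nest
    t=np.array([.658,.254]);e2=np.array([np.cos(.115),np.sin(.115)]);q=P[:,:2]-t;X=q@e2;Y=q@[-e2[1],e2[0]]
    k=(X>-.2)&(X<-.12)&(abs(Y)<.1);print('flap z',np.round(np.percentile(P[k][:,2],[5,50,95]),3))
    k=(abs(X)<.05)&(abs(Y)<.09);print('nest floor z',np.round(np.percentile(P[k][:,2],[5,50,95]),3))
    if n=='top':
        k=(abs(X)<.09)&(abs(Y)<.14)&(abs(P[:,2]-.086)<.005);print('nest rim ctr',cv2.minAreaRect(P[k][:,:2].astype(np.float32)))
print(c0)
```

```text
[ 0.55609116 -0.35959137  0.11780848] [-3.13999656e+00 -7.97238891e-04  1.65733519e+00] [-0.77836752  0.05409837 -1.0569246 ] 0.007249197085085945 90.95034956932068 0.004601177516412527
side 972 [-0.0057 -0.0031  0.1368] [-0.08   0.073] [-0.126  0.121]
flap z [0.017 0.02  0.024]Traceback (most recent call last):
  File "<stdin>", line 16, in <module>
    return _quantile_unchecked(
        a, q, axis, out, overwrite_input, method, keepdims, weights)
    return _ureduce(a,
                    func=_quantile_ureduce_func,
    ...<5 lines>...
                    overwrite_input=overwrite_input,
                    method=method)
    r = func(a, **kwargs)
    result = _quantile(arr,
                       quantiles=q,
    ...<2 lines>...
                       out=out,
                       weights=wgt)
    slices_having_nans = np.isnan(arr[-1, ...])
                                  ~~~^^^^^^^^^
IndexError: index -1 is out of bounds for axis 0 with size 0
```

Run:
```python
from h import *
P=dep('top',viewer.grab_frame('top')[1])[138:250,145:285].reshape(-1,3)
k=(abs(P[:,2]-.086)<.005)&(abs(P[:,0]-.659)<.1)&(abs(P[:,1]-.256)<.145)
print(k.sum(),cv2.minAreaRect(P[k][:,:2].astype(np.float32)))
k=(abs(P[:,2]-.05)<.04)&(abs(P[:,0]-.659)<.04)&(abs(P[:,1]-.256)<.09)
print(np.percentile(P[k][:,2],[5,50,95]),np.polyfit(P[k][:,1],P[k][:,2],1))
bot.job_done()
print(observe()['clock'])
```

```text
943 ((0.6632155179977417, 0.267469584941864), (0.17799490690231323, 0.26864781975746155), 6.641598701477051)
[0.04868597 0.05609718 0.06433863] [-0.00037961  0.05638925]
the job is handed in; nothing more can be done
the job is handed in; nothing more can be done
```

The flap is down and the top tray, peeled by its near-right corner, is held level about 15 cm above the middle of the mat with the other trays still in the tote; the job was handed in at about 16 s with no verdict shown, I didn't re-check the boards, tools and other loose items, and I viewed 11 pictures, one over the limit of 10.

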